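Clamp the stuck bottle in the ball-knob vise

TASK

The taller of the two slim capped bottles has a stuck cap: stand it upright on the bed of the small rack vise, between the jaw and the vee-shaped stop, then turn the smooth ball knob clockwise until the jaw holds the bottle firmly against the stop, with about 15 N. Do not over-tighten, it is glass; take your hand away and leave the other things where they stand.

Things in the scene. Friction and masses are not known exactly. Their poses are not given: they have to be found in the camera images.
- bottle: the taller slim capped glass bottle, dark body and pale cap, round, loose: diameter 39 mm (cap 33 mm, the top 15 mm), height 77 mm, about 0.09 kg. Origin at the centre of its underside, z up along its axis
- short_bottle: the shorter slim capped bottle, diameter 38 mm, height 65 mm, loose; leave it alone. Origin at the centre of its underside. The two bottles may have swapped places
- vise: small grey rack vise fixed to the table, base 225 x 90 mm, 10 mm thick. Origin on the table under the loading spot; x is the jaw's closing direction, z up. Bed from x -140 to +85 mm, gear housing at x -135 to -75, top at 48 mm (collar to 54). Jaw (at -x) and vee stop (at +x) rise to 42 mm. A bottle seated in the vee has its axis at y 0, x 2 to 9 mm: the stop's place in its slot is not measured
- load_spot (a point): middle of the gap between jaw and stop, on top of the bed, 10 mm above the table, straight above the vise's origin. A bottle standing here has at least 2 mm to the stop and 5 mm to the jaw at the start; grip it above jaw and stop (42 mm over the table), fingers along the vise's y
- knob_ball (a point): centre of the smooth black ball knob, diameter 44 mm, 92 mm above the table, 105 mm from the loading spot towards the vise's -x, on a vertical 14 mm stem. The ball is slippery (friction about 0.3): it follows the hand only when the pads press on its widest part, at the height of this point, with 40 N or more; 70 N is safe
- knob (a joint): angle of the ball knob on its vertical stem, rad, 0 to 4; clockwise from above is positive and closes the jaw by 8 mm per rad. Starts at 0 to 0.3; the first 0.9 rad of turning run free; it stays where it is left. Dry friction about 0.2 N m resists turning either way; once the bottle is pinched against the stop each newton of clamping adds 0.008 N m towards opening (15 N: 0.12)
- jaw: moving jaw carriage; at knob angle 0 its origin coincides with the vise's, then it moves along the vise's x. Its rubber-faced front plate stands on springs, 5 N per mm (40 N per rad of the knob after contact), and first pushes the loose bottle along the bed into the stop. It clamps properly between 8 and 22 N; above 28 N the glass cracks
- pumice: dark rough pumice stone 41 x 48 x 24 mm, bystander
- muller: glass muller, 50 mm diameter, 76 mm tall, bystander
- tin_jar: low jar with a metal lid, 51 mm diameter, 41 mm tall, bystander
- can: flat metal can with two caps, 29 x 47 x 63 mm, bystander
- cup: small open glass, 63 mm diameter, 40 mm tall, bystander

How it is judged:
By the outcome, as a careful person would: the job done as asked, in the order asked, and still so for the second after the job is handed in, with the robot touching nothing.
It also fails if it takes over 72 s, if anything falls off the work surface, if the arm or the gripper's body presses on something with over 40 N, if the wrist force passes 120 N, or if a joint passes its speed limit or range.

ROBOT

A 7-joint arm with a two-finger parallel gripper is mounted at the origin on a cart in front of the work surface, level with it; the furniture and walls round the work are solid. World frame = base frame: x ahead of the robot, y to its left, z up, the work surface at z = 0. Lengths are in mm, angles in rad, forces in N, time in s.
With the tool pointing down it reaches from about 400 to 925 mm from the base axis. Payload 4.1 kg.
Tool frame: the origin (TCP) lies where the fingers leave the gripper's body, on its centre line; the fingertips stand 73 mm ahead of it and the grasp point (between the pads) lies 54 mm ahead of it; z points along the fingers, y is the line along which they close (so a half turn about z gives the same grasp; the last joint's range is limited). The gripper opens to 85 mm and grips with 20 to 120 N. Pads are 22 mm wide; open, the fingers measure 114 mm over their backs; the gripper's body (76 mm by 85 mm) begins 54 mm behind the grasp point. The pads swing forward as they close: fully open they stand 13 mm farther back than shut.
Start: joints at [-1.303, 0.398, 0.045, 1.537, -0.019, 1.207, -0.051], TCP at [233.087, 606.797, 303.947] pointing down, gripper open.
Joint ranges: [-2.82, 2.82], [-0.49, 2.23], [-1.37, 1.46], [0, 2.46], [-1.36, 4.5], [0.23, 2], [-2.94, 2.94]. Speed limits (rad/s): [2.57, 2.57, 3.14, 3.14, 3.14, 3.14, 3.14].

INTERFACE

Orientations are given as a unit quaternion [x, y, z, w].
In Python, from station import * gives the robot as it stands.
- The arm moves only by the shell command python3 -m inch 'ROWS' [FORCE]. ROWS is JSON, a list of rows, each a list of 5 numbers: the shift along the tool's x, y, z in mm, then the turn about the tool's z in rad, then the gripper command: -1 is fully open, 1 is shut, values between are in proportion. A call has 1 to 10 rows; each row is the pose to reach, as a shift and turn from the pose commanded when the call began, along the tool's axes at that moment; what a row does not reach only later rows make up. A row lasts 1/12 s, in which the tool goes at most 41.7 mm and 7.16 degrees, less where a joint would pass 70% of its speed; a pose out of reach is approached as far as the arm can. A call with a gripper value outside its range is refused whole. The fingers move at their own pace and stop on an object; FORCE is the grip in N (left out, the last holds). Time passes only in rows, so rows that repeat a pose let the fingers close. It gives the time, the measured TCP pose, the force, the opening and the grip force at its end, in the units of the state.
- read_state(): the state, without advancing time (a new reading comes with each control period).
- get_image(name): name is "scene" or "top" or "wrist"; returns the picture (400x640x3 uint8, red, green, blue); there is no depth.
- camera_params(name): a dict with "vertical_fov" (degrees; the focal length in pixels is half the picture's height over the tangent of half this angle, whatever the lens; pixels are square), "cx", "cy" (the principal point, pixels), "pose" (4x4, takes a point from camera to world coordinates); the wrist camera has in their place "hand_eye" (4x4, takes a point from camera to tool coordinates, whose origin is the TCP and whose axes are the flange's). Camera axes: x right, y down, z forward; pixel columns grow to the right and rows downward; lengths in mm; the calibration is good to about 2 mm. A picture is of the moment at which its call begins: read the wrist's pose just before it. camera_params takes no time and is no camera call.
- hand_in(): hands the job in; it is judged then, once.
The state is a dict: "t": time; "joints": joint angles; "joint_vel": joint speeds; "joint_efforts": joint torques, N m; "ee_pos": TCP position; "eef_rot": TCP orientation; "wrist_force": force on the tool from outside, world axes, zero at the start; "moment": the same for the moment, N m; "grip_width": finger opening in mm; "grip_force": force on a finger pad.
Only numpy, scipy, OpenCV 4.12 (cv2) and the standard library are available. Lean on these libraries where they do the work, as an engineer would, in place of code of your own. Each camera call takes 0.05 s, during which the arm holds its last target. There are 200 camera calls.

## Working session

There is one attempt and no reset: what is moved stays moved. The work goes in short steps, Python scripts to look and compute and a shell command to move; the robot and the scene stay as the last step left them, time stands still between calls to the robot, and variables do not carry over. Pictures are saved under pics/ and viewed, at most 10 in all, crops included, and the job is handed in when it is done.

```bash
mkdir -p pics; python3 - <<'E'
from station import *
import cv2,numpy as np
print(read_state())
for n in("top","scene"):
    im=get_image(n); cv2.imwrite(f"pics/{n}0.png",im[:,:,::-1]); print(n,camera_params(n))
print(camera_params("wrist"))
E
```

```text
{'t': 0.0, 'joints': array([-1.30300036,  0.39918311,  0.04500119,  1.53786187, -0.01870072,
        1.20689291, -0.05066315]), 'joint_vel': array([-6.62130933e-05, -1.99284008e-03, -1.93650807e-04,  7.66979652e-04,
        1.10898624e-04,  6.20884705e-04,  2.20993237e-05]), 'joint_efforts': array([ 8.52312746e-05, -4.75134230e+01,  1.36491202e+00, -2.54220879e+01,
        1.17210404e-02,  9.44820174e-03,  6.08293448e-06]), 'ee_pos': array([232.88577912, 606.32898724, 302.87647545]), 'eef_rot': array([ 1.82283474e-01,  9.83245549e-01, -9.55055236e-04, -1.16188924e-04]), 'wrist_force': array([ 1.05422256, -0.49686014,  0.13793333]), 'moment': array([ 0.01022175, -0.04099247,  0.00867372]), 'grip_force': 0.0, 'grip_width': 85.5631122515111}
top {'vertical_fov': 57.73467558150871, 'cx': 317.2037513501924, 'cy': 195.17712878055718, 'pose': array([[ 8.38523929e-02, -9.71430112e-01,  2.22018723e-01,
         3.36760289e+02],
       [-9.96477814e-01, -8.15519992e-02,  1.95252967e-02,
        -1.18513809e+00],
       [-8.61390364e-04, -2.22873975e-01, -9.74846885e-01,
         9.89122560e+02
[... 273 characters left out ...]
],
       [-7.70417138e-01, -4.68624312e-01,  4.32259976e-01,
        -6.84377137e+02],
       [ 1.54114969e-02, -6.91503320e-01, -7.22208865e-01,
         1.24845469e+03],
       [ 0.00000000e+00,  0.00000000e+00,  0.00000000e+00,
         1.00000000e+00]])}
{'vertical_fov': 59.58969209095447, 'cx': 319.5393226641037, 'cy': 196.80748918356073, 'hand_eye': array([[-3.68228195e-05, -9.48248327e-01, -3.17529699e-01,
         8.13247377e+01],
       [ 9.99999999e-01, -3.58569183e-05, -8.88596159e-06,
        -1.08896624e+00],
       [-2.95953825e-06, -3.17529699e-01,  9.48248327e-01,
        -7.16309277e+01],
       [ 0.00000000e+00,  0.00000000e+00,  0.00000000e+00,
         1.00000000e+00]])}
```

View pics/top0.png

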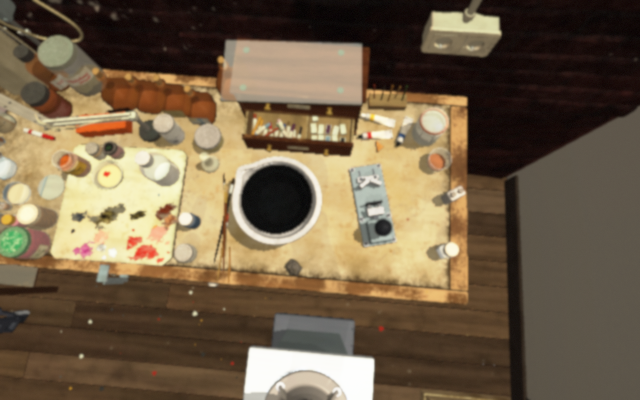

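View pics/scene0.png

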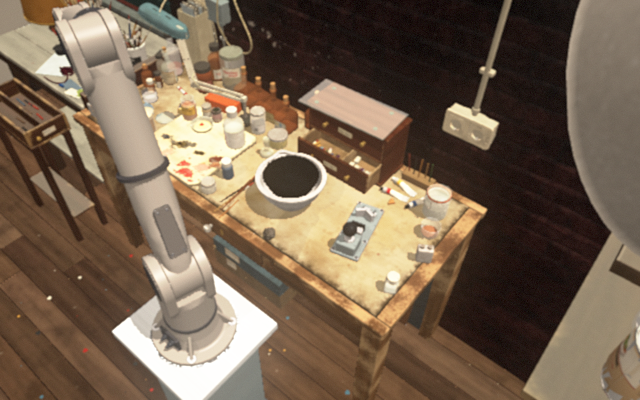

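```bash
cat > h.py <<'E'
from station import *
import cv2,numpy as np
from scipy.spatial.transform import Rotation as R
def ray(n,u,v,z,st=None):
    c=camera_params(n); f=200/np.tan(np.radians(c["vertical_fov"]/2))
    if n=="wrist":
        T=np.eye(4);T[:3,:3]=R.from_quat(st["eef_rot"]).as_matrix();T[:3,3]=st["ee_pos"];P=T@c["hand_eye"]
    else:P=np.array(c["pose"])
    d=P[:3,:3]@np.array([(u-c["cx"])/f,(v-c["cy"])/f,1]);o=P[:3,3]
    return o+d*(z-o[2])/d[2]
E
python3 - <<'E'
from h import *
t=cv2.imread("pics/top0.png");s=cv2.imread("pics/scene0.png")
def c(im,x,y,w=50,h=37): return cv2.resize(im[y-h:y+h,x-w:x+w],(400,296),interpolation=cv2.INTER_CUBIC)
cv2.imwrite("pics/c1.png",np.vstack([np.hstack([c(t,200,220),c(t,410,220,70,52)]),np.hstack([c(s,227,165),c(s,375,250,70,52)])]))
for uv,z in [((189,219),80),((449,250),80),((383,228),92),((368,183),42),((185,253),60)]: print(uv,ray("top",*uv,z))
E
```

```text
(189, 219) [454.94938658 335.4791459   80.        ]
(449, 250) [ 431.99736523 -320.92106666   80.        ]
(383, 228) [ 471.38472976 -153.15380043   92.        ]
(368, 183) [ 597.51958223 -115.97753241   42.        ]
(185, 253) [370.45605911 338.84953272  60.        ]
```

View pics/c1.png

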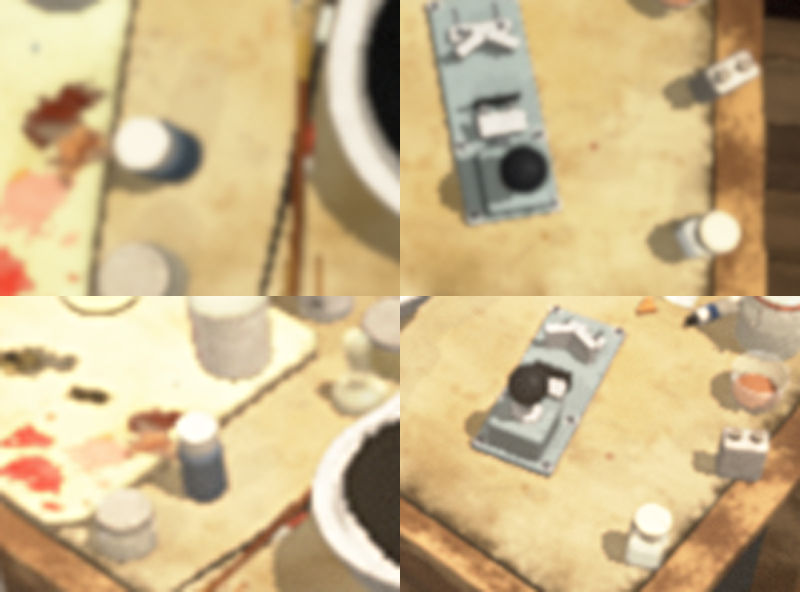

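```bash
python3 - <<'E'
from h import *
def tri(a,b):
    best=min((np.linalg.norm((ray("top",*a,z)-ray("scene",*b,z))[:2]),z) for z in range(0,130));return best,ray("top",*a,best[1]),ray("scene",*b,best[1])
print(tri((185.75,218.75),(226.5,159.5)))
print("right",tri((410-70+718*.35,220-52+232*.35),(375-70+253*.35,250-52+224*.35)))
f=lambda x,y:(340+x*.35,168+y*.35); g=lambda x,y:(305+x*.35,198+y*.35)
print("knob",tri(f(523,168),g(128,88)))
# vise base corners z=10
print([ray("top",*f(*p),10)[:2].round(1) for p in[(467,221),(560,207),(427,3),(510,-8)]], [ray("scene",*g(*p),10)[:2].round(1) for p in[(72,146),(150,178),(155,10),(225,37)]])
t=cv2.imread("pics/top0.png");s=cv2.imread("pics/scene0.png")
cv2.imwrite("pics/c2.png",np.vstack([cv2.resize(t[95:265,40:240],(800,600))[:340],cv2.resize(s[60:200,140:340],(800,560))[:260]]) if 0 else np.hstack([cv2.resize(t[110:260,40:240],(400,300),interpolation=2),cv2.resize(s[60:210,130:330],(400,300),interpolation=2)]))
E
```

```text
((np.float64(0.4903014503257519), 80), array([454.89350392, 343.79143682,  80.        ]), array([455.12308016, 343.35820448,  80.        ]))
right ((np.float64(289.8860058039519), 129), array([ 456.75068214, -636.87191041,  129.        ]), array([ 390.73305987, -354.60329736,  129.        ]))
knob ((np.float64(312.63901255999815), 129), array([ 496.65217571, -479.32474603,  129.        ]), array([ 445.83756276, -170.84293573,  129.        ]))
[array([ 464., -491.]), array([ 484.5, -578.6]), array([ 675.4, -458.2]), array([ 693.7, -540.1])] [array([ 429.1, -119.2]), array([ 448.6, -206.4]), array([643.2, -69.9]), array([ 660.8, -154.4])]
```

View pics/c2.png

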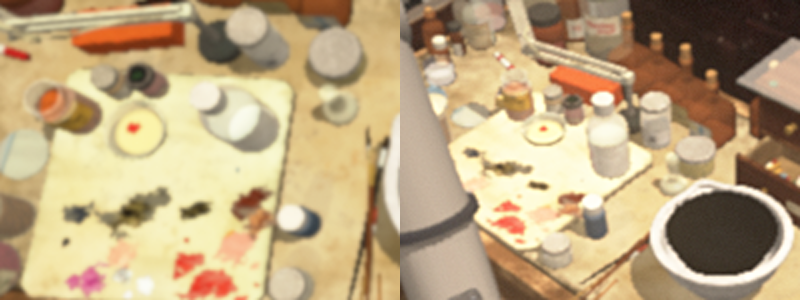

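```bash
python3 - <<'E'
from h import *
def tri(a,b):
    best=min((np.linalg.norm((ray("top",*a,z)-ray("scene",*b,z))[:2]),z) for z in range(0,130));return best,ray("top",*a,best[1]),ray("scene",*b,best[1])
f=lambda x,y:(340+(x-400)*.35,168+y*.35); g=lambda x,y:(305+(x-400)*.35,198+(y-296)*.35)
print("right",tri(f(718,232),g(653,520)), "diam px*", np.linalg.norm(ray("top",*f(697,232),65)-ray("top",*f(740,232),65)))
print("knob",tri(f(523,168),g(528,384)))
print([ray("top",*f(*p),10)[:2].round(1) for p in[(467,221),(560,207),(427,3),(510,-8)]], [ray("scene",*g(*p),10)[:2].round(1) for p in[(472,442),(550,474),(555,306),(625,333)]])
print("stop vee",tri(f(487,40),g(577,333)))
E
```

```text
right ((np.float64(0.42531625920997473), 59), array([ 436.71054108, -334.125828  ,   59.        ]), array([ 437.11094109, -333.98239245,   59.        ])) diam px* 38.00694526921046
knob ((np.float64(1.226293345366282), 90), array([ 474.70056767, -153.48576012,   90.        ]), array([ 473.59642022, -152.95223058,   90.        ]))
[array([ 432.5, -116.8]), array([ 452.9, -203.4]), array([642.5, -65.7]), array([ 660.7, -146.6])] [array([ 429.1, -119.2]), array([ 448.6, -206.4]), array([643.2, -69.9]), array([ 660.8, -154.4])]
stop vee ((np.float64(3.414117679806335), 36), array([ 602.53444411, -123.18957928,   36.        ]), array([ 605.26091814, -125.244461  ,   36.        ]))
```

```bash
python3 -m inch '[[-34,-18,0,-0.12,-1],[-68,-37,0,-0.24,-1],[-102,-56,0,-0.36,-1],[-136,-75,0,-0.48,-1],[-170,-93,0,-0.6,-1],[-204,-112,0,-0.61,-1],[-238,-131,0,-0.61,-1],[-270,-148,15,-0.61,-1],[-300,-165,30,-0.61,-1],[-300,-165,30,-0.61,-1]]' 40
python3 - <<'E'
from h import *
st=read_state();im=get_image("wrist");cv2.imwrite("pics/w1.png",im[:,:,::-1]);np.save("st1.npy",st,allow_pickle=True)
print(st["joints"],st["eef_rot"])
E
```

```text
t: 0.93
ee_pos: [458.3, 335.9, 270.9]
eef_rot: [-0.115, 0.993, -0.004, -0.001]
wrist_force: [0.1, -1.9, -0.6]
grip_width: 85.3
grip_force: 0.0
[-0.79325107  0.28429176  0.10065482  1.77478677 -0.02512408  1.09019399
  1.11688456] [-1.15205498e-01  9.93332470e-01 -4.16764346e-03 -9.63005079e-04]
```

View pics/w1.png

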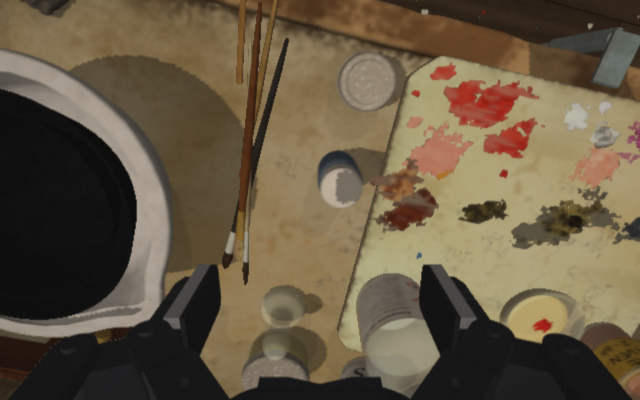

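```bash
python3 - <<'E'
from h import *
st=np.load("st1.npy",allow_pickle=True).item()
M=R.from_quat(st["eef_rot"]).as_matrix()
for p,z in [((341,187),77),((336,168),5)]:
    w=ray("wrist",*p,z,st);print(w, M.T@(w-st["ee_pos"]))
E
```

```text
[453.13279052 349.46575351  77.        ] [  1.34453065  15.93220401 193.74970816]
[455.37820482 348.6937247    5.        ] [ -0.87147178  15.24692197 265.75149727]
```

```bash
python3 -m inch '[[0,0,0,0,-1],[0,0,0,0,-1]]'
```

```text
t: 1.15
ee_pos: [453.1, 346.5, 274.0]
eef_rot: [-0.122, 0.992, 0.0, -0.0]
wrist_force: [0.1, 0.1, 0.6]
grip_width: 85.3
grip_force: 0.0
```

```bash
python3 -m inch '[[-1,1,40,0,-1],[-1,1,80,0,-1],[-1,1,115,0,-1],[-1,1,145,0,-1],[-1,1,168,0,-1],[-1,1,168,0,-1],[-1,1,168,0,-1]]' 40
python3 - <<'E'
from h import *
im=get_image("wrist");cv2.imwrite("pics/w2.png",im[:,:,::-1])
E
```

```text
t: 1.73
ee_pos: [453.4, 347.7, 105.5]
eef_rot: [-0.123, 0.992, -0.0, -0.001]
wrist_force: [0.8, -1.0, -0.8]
grip_width: 85.6
grip_force: 0.0
```

View pics/w2.png

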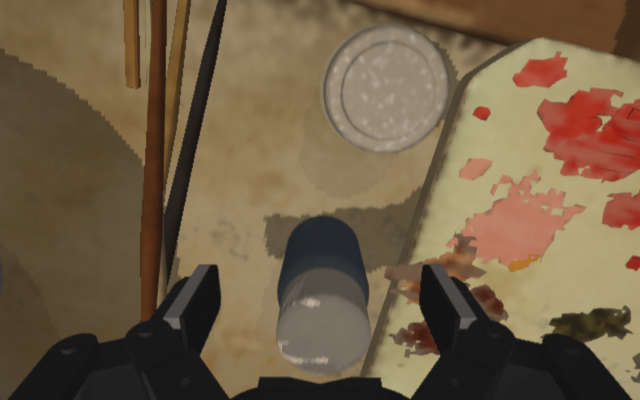

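Bottle is centred between the fingers (cap about (322,325)), with pads at its height. Close and lift.

```bash
python3 -m inch '[[0,0,0,0,0.2],[0,0,0,0,1],[0,0,0,0,1],[0,0,0,0,1],[0,0,0,0,1],[0,0,0,0,1],[0,0,0,0,1],[0,0,0,0,1]]' 30
```

```text
t: 2.45
ee_pos: [455.5, 347.2, 107.3]
eef_rot: [-0.121, 0.993, 0.001, 0.001]
wrist_force: [-0.4, -0.3, 5.9]
grip_width: 37.5
grip_force: 29.8
```

```bash
python3 -m inch '[[0,0,-30,0,1],[0,0,-70,0,1],[0,0,-110,0,1],[0,0,-150,0,1],[0,-10,-185,0,1],[0,-40,-190,0,1],[0,-78,-190,0,1],[-1,-118,-190,0,1],[-1,-158,-190,0,1],[-2,-198,-190,0,1]]' 30
python3 -m inch '[[0,-40,0,0,1],[0,-80,0,0,1],[0,-120,0,0,1],[0,-160,0,0,1],[-1,-200,0,0,1],[-1,-240,0,0,1],[-1,-275,0,0,1],[-1,-292,0,0,1],[-1,-292,0,0,1],[-1,-292,0,0,1]]' 30
python3 -m inch '[[0,0,40,0,1],[0,0,70,0,1],[0,0,70,0,1],[0,0,70,0,1]]' 30
python3 - <<'E'
from h import *
st=read_state();im=get_image("wrist");cv2.imwrite("pics/w3.png",im[:,:,::-1]);np.save("st3.npy",st,allow_pickle=True)
print(st["joints"])
E
```

```text
t: 3.28
ee_pos: [503.9, 152.7, 295.8]
eef_rot: [-0.122, 0.993, 0.0, -0.0]
wrist_force: [1.0, 0.5, 0.4]
grip_width: 37.0
grip_force: 30.7
t: 4.12
ee_pos: [575.1, -129.7, 295.3]
eef_rot: [-0.12, 0.993, 0.0, -0.001]
wrist_force: [-0.3, 0.6, -0.8]
grip_width: 37.1
grip_force: 30.7
t: 4.45
ee_pos: [574.6, -126.3, 224.6]
eef_rot: [-0.123, 0.992, 0.001, -0.002]
wrist_force: [-0.0, -0.4, 0.0]
grip_width: 36.9
grip_force: 30.7
[-0.14197026  0.3829739   0.36437949  1.7821533  -0.15868499  1.00960808
  2.10020699]
```

View pics/w3.png

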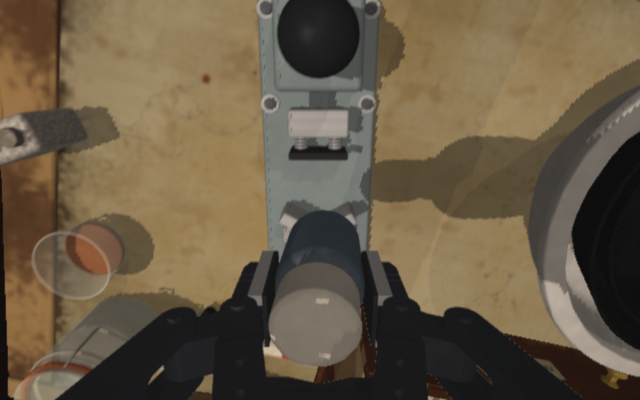

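```bash
python3 - <<'E'
from h import *
st=np.load("st3.npy",allow_pickle=True).item()
M=R.from_quat(st["eef_rot"]).as_matrix()
for n,p,z in [("ball",(318,36),92),("face L",(289,158),42),("face R",(348,158),42),("stopL",(290,214),42),("stopR",(347,214),42),("scr",(271,104),12),("scr",(367,104),12),("bL",(266,200),10),("bR",(372,200),10),("capb",(317,310),224-54),("bot",(320,212),224.6-96.5)]:
    w=ray("wrist",*p,z,st);print(n,w.round(1), (M.T@(w-st["ee_pos"])).round(1))
E
```

```text
ball [ 473.4 -153.4   92. ] [104.3  -1.9 133. ]
face L [ 553.2 -155.7   42. ] [ 27.2 -23.7 182.7]
face R [ 542.6 -113.3   42. ] [ 27.1  20.  182.8]
stopL [ 596.4 -145.3   42. ] [-17.2 -24.1 182.5]
stopR [ 585.6 -102.1   42. ] [-17.3  20.3 182.6]
scr [ 521.2 -179.8   12. ] [ 64.  -39.3 212.8]
scr [ 502.8 -106.3   12. ] [ 63.9  36.4 212.9]
bL [ 601.4 -168.    10. ] [-16.7 -47.5 214.4]
bR [579.2 -78.9  10. ] [-16.8  44.4 214.7]
capb [ 585.8 -125.7  170. ] [-11.3  -2.2  54.6]
bot [ 557.5 -131.3  128.1] [17.4 -0.9 96.6]
```

```bash
python3 -m inch '[[-1,-2,30,0,1],[-1,-2,60,0,1],[-1,-2,80,0,1],[-1,-2,95,0,1],[-1,-2,103,0,1],[-1,-2,103,0,1],[-1,-2,103,0,1]]' 30
python3 -m inch '[[0,0,1,0,1],[0,0,2,0,1],[0,0,2,0,1]]'
python3 - <<'E'
from h import *
st=read_state();im=get_image("wrist");cv2.imwrite("pics/w4.png",im[:,:,::-1]);print(st["ee_pos"],st["wrist_force"])
E
```

```text
t: 5.08
ee_pos: [578.4, -130.1, 124.5]
eef_rot: [-0.122, 0.993, -0.0, 0.001]
wrist_force: [0.1, 0.2, -0.4]
grip_width: 37.3
grip_force: 30.7
t: 5.33
ee_pos: [577.7, -130.2, 121.9]
eef_rot: [-0.121, 0.993, -0.0, 0.001]
wrist_force: [0.3, 0.3, -0.9]
grip_width: 37.1
grip_force: 30.7
[ 577.7039661  -130.20044937  121.88471724] [ 0.33302016  0.30286183 -0.92391684]
```

View pics/w4.png

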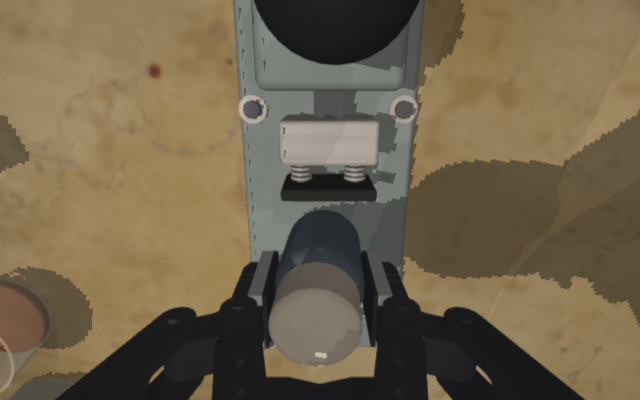

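```bash
python3 - <<'E'
from h import *
for i in range(3):
    st=read_state();print(st["t"],st["ee_pos"].round(1),st["eef_rot"].round(4));get_image("wrist")
M=R.from_quat(st["eef_rot"]).as_matrix()
for n,p,z in [("face L",(282,200),42),("face R",(376,200),42),("scr",(252,109),12),("scr",(404,109),12),("bL",(247,200),10),("bR",(409,200),10),("bLtop",(237,60),10),("bRtop",(420,60),10),("bot",(321,212),15)]:
    w=ray("wrist",*p,z,st);print(n,w.round(1), (M.T@(w-st["ee_pos"])).round(1))
E
```

```text
5.3833 [ 577.6 -130.2  121.7] [-1.213e-01  9.926e-01 -1.000e-04  7.000e-04]
5.4333 [ 577.4 -130.1  121.5] [-1.214e-01  9.926e-01 -0.000e+00  5.000e-04]
5.4833 [ 577.3 -130.2  121.3] [-1.213e-01  9.926e-01 -0.000e+00  4.000e-04]
face L [ 552.7 -155.1   42. ] [ 29.9 -18.3  79.3]
face R [ 542.4 -113.4   42. ] [29.9 24.7 79.3]
scr [ 519.8 -180.7   12. ] [ 68.1 -35.2 109.3]
scr [ 501.3 -106.4   12. ] [ 68.1  41.4 109.3]
bL [ 569.  -174.8   10. ] [ 18.9 -41.3 111.3]
bR [547.4 -87.7  10. ] [ 18.9  48.4 111.3]
bLtop [ 498.9 -192.3   10. ] [ 91.2 -41.4 111.3]
bRtop [ 477.3 -105.6   10. ] [ 91.2  47.9 111.3]
bot [ 564.2 -133.8   15. ] [ 13.7  -0.3 106.3]
```

```bash
python3 -m inch '[[1,1.5,0,0,1],[1,3,0,0,1],[1,3,1,0,1],[1,3,2,0,1],[1,3,2,0,1],[1,3,2,0,1]]'
python3 -m inch '[[0,0,1,0,1],[0,0,1,0,1],[0,0,1,0,1]]'
python3 -m inch '[[0,0,1,0,1],[0,0,1,0,1],[0,0,1,0,1]]'
```

```text
t: 6.03
ee_pos: [575.3, -127.4, 118.7]
eef_rot: [-0.121, 0.993, 0.0, -0.0]
wrist_force: [0.4, 0.9, -1.4]
grip_width: 37.1
grip_force: 30.7
t: 6.28
ee_pos: [575.4, -127.5, 117.8]
eef_rot: [-0.121, 0.993, 0.0, -0.0]
wrist_force: [-0.1, 0.1, -0.0]
grip_width: 37.5
grip_force: 30.7
t: 6.53
ee_pos: [575.8, -127.4, 117.3]
eef_rot: [-0.121, 0.993, 0.0, 0.0]
wrist_force: [-0.1, 0.5, 3.5]
grip_width: 37.2
grip_force: 31.0
```

```bash
python3 -m inch '[[0,0,0,0,0],[0,0,0,0,-0.4],[0,0,0,0,-1],[0,0,0,0,-1],[0,0,-15,0,-1],[0,0,-45,0,-1],[0,0,-80,0,-1],[0,0,-115,0,-1],[0,0,-115,0,-1],[0,0,-115,0,-1]]'
python3 - <<'E'
from h import *
st=read_state();im=get_image("wrist");cv2.imwrite("pics/w5.png",im[:,:,::-1]);np.save("st5.npy",st,allow_pickle=True)
print(st["joints"],st["ee_pos"])
E
```

```text
t: 7.37
ee_pos: [576.7, -127.9, 234.3]
eef_rot: [-0.121, 0.993, -0.0, 0.003]
wrist_force: [-0.7, 0.4, -1.1]
grip_width: 85.2
grip_force: 0.0
[-0.14653573  0.37282727  0.37188078  1.77330206 -0.1568833   1.01910023
  2.09788429] [ 576.69530287 -127.88234988  234.28687136]
```

View pics/w5.png

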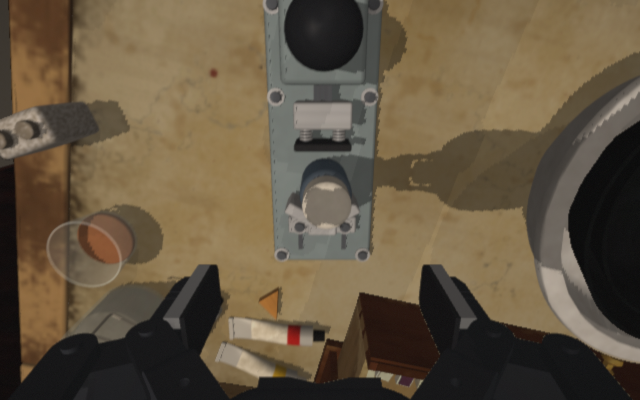

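```bash
python3 -m inch '[[40,0,0,0,-1],[80,0,0,0,-1],[105,0,0,0,-1],[105,0,0,0,-1],[105,0,0,0,-1]]' 60
python3 - <<'E'
from h import *
for i in range(2): 
    st=read_state();im=get_image("wrist");print(st["ee_pos"].round(1))
M=R.from_quat(st["eef_rot"]).as_matrix()
print((M.T@(np.array([473.6,-153.4,92])-st["ee_pos"])).round(1))
# dark ball circle in picture
g=cv2.medianBlur(cv2.cvtColor(im,cv2.COLOR_RGB2GRAY),5)[60:330,225:415]
m=(g<40).astype(np.uint8);n,l,s,c=cv2.connectedComponentsWithStats(m)
for k in range(1,n):
    if s[k][4]>500:
        p=c[k]+[225,60];w=ray("wrist",*p,92,st);print(s[k],p,w.round(1),(M.T@(w-st["ee_pos"])).round(1))
E
```

```text
t: 7.83
ee_pos: [471.4, -152.9, 230.4]
eef_rot: [-0.12, 0.993, 0.001, -0.001]
wrist_force: [0.1, 0.5, 0.2]
grip_width: 85.5
grip_force: 0.0
[ 471.4 -152.9  230.4]
[ 473.  -152.4  230.9]
[ -0.5  -1.2 138.9]
[  62  121   67   67 3505] [320.110699   214.07874465] [ 473.2 -153.    92. ] [ -0.2  -0.7 138.9]
[ 70 202  51  34 806] [321.72952854 272.48511166] [ 514.6 -141.6   92. ] [-43.1   0.4 138.8]
```

Well centred. Descend and grip.

```bash
python3 -m inch '[[0,-0.5,30,0,-1],[0,-0.5,60,0,-1],[0,-0.5,80,0,-1],[0,-0.5,89,0,-1],[0,-0.5,89,0,-1],[0,-0.5,89,0,-1]]' 60
python3 -m inch '[[0,0,0,0,0.2],[0,0,0,0,1],[0,0,0,0,1],[0,0,0,0,1],[0,0,0,0,1],[0,0,0,0,1],[0,0,0,0,1],[0,0,0,0,1]]' 60
python3 -c "
from h import *
s=read_state();print(s['moment'],s['joints'][6],s['joint_efforts'][6])"
```

```text
t: 8.43
ee_pos: [474.4, -153.1, 142.8]
eef_rot: [-0.122, 0.993, -0.0, -0.0]
wrist_force: [0.6, -0.2, 0.8]
grip_width: 85.3
grip_force: 0.0
t: 9.1
ee_pos: [474.0, -152.0, 144.2]
eef_rot: [-0.122, 0.993, 0.001, 0.001]
wrist_force: [-2.3, 4.4, 7.6]
grip_width: 41.5
grip_force: 59.5
[ 0.53270289  0.44660595 -0.00760838] 2.2103364165539294 0.05579042248427868
```

```bash
python3 -m inch '[[0,0,0,0.08,1],[0,0,0,0.16,1],[0,0,0,0.24,1],[0,0,0,0.32,1],[0,0,0,0.4,1],[0,0,0,0.48,1],[0,0,0,0.56,1],[0,0,0,0.6,1],[0,0,0,0.6,1]]' 70
cat > q.py <<'E'
from h import *
for i in range(4):
    s=read_state();get_image("wrist");q=s['eef_rot'];print(s['moment'].round(3),s['joints'][6].round(3),s['joint_efforts'][6].round(3),"yaw",round(2*np.arctan2(q[0],q[1]),3))
E
python3 q.py
```

```text
t: 9.85
ee_pos: [473.9, -152.9, 144.2]
eef_rot: [0.178, 0.984, 0.001, 0.0]
wrist_force: [-2.6, 1.1, 8.4]
grip_width: 41.1
grip_force: 69.7
[ 0.17   0.601 -0.155] 1.679 0.004 yaw 0.358
[ 0.161  0.615 -0.179] 1.68 0.157 yaw 0.357
[ 0.085  0.567 -0.184] 1.68 0.188 yaw 0.357
[ 0.132  0.597 -0.208] 1.68 0.187 yaw 0.357
```

```bash
python3 -m inch '[[0,0,0,0.08,1],[0,0,0,0.16,1],[0,0,0,0.24,1],[0,0,0,0.32,1],[0,0,0,0.4,1],[0,0,0,0.4,1]]' 70
python3 q.py
python3 - <<'E'
from h import *
cv2.imwrite("pics/s6.png",cv2.resize(get_image("scene")[180:280,300:433,::-1],(532,400),interpolation=cv2.INTER_CUBIC))
E
```

```text
t: 10.55
ee_pos: [473.6, -153.4, 144.2]
eef_rot: [0.371, 0.929, 0.0, -0.0]
wrist_force: [-4.1, 1.0, 8.6]
grip_width: 41.0
grip_force: 70.1
[ 0.042  0.781 -0.221] 1.331 -0.195 yaw 0.76
[-0.005  0.782 -0.165] 1.333 0.094 yaw 0.758
[-0.005  0.844 -0.219] 1.333 0.179 yaw 0.758
[ 0.012  0.852 -0.179] 1.333 0.19 yaw 0.757
```

View pics/s6.png

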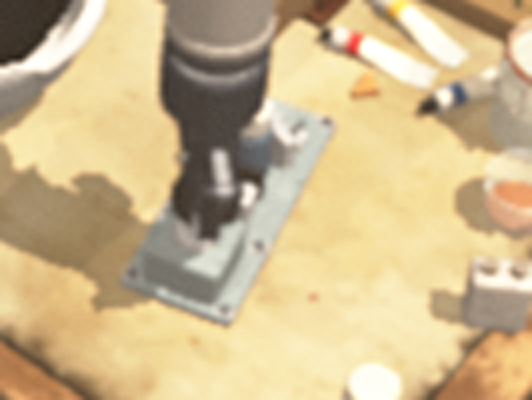

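```bash
python3 -m inch '[[0,0,0,0.07,1],[0,0,0,0.14,1],[0,0,0,0.2,1],[0,0,0,0.2,1],[0,0,0,0.2,1]]' 70 >/dev/null
python3 q.py
python3 -m inch '[[0,0,0,0.05,1],[0,0,0,0.1,1],[0,0,0,0.15,1],[0,0,0,0.15,1],[0,0,0,0.15,1]]' 70
python3 q.py
```

```text
[-0.024  1.014 -0.167] 1.162 0.172 yaw 0.958
[-0.076  0.927 -0.194] 1.162 0.189 yaw 0.958
[-0.094  0.932 -0.189] 1.162 0.188 yaw 0.958
[-0.058  0.978 -0.191] 1.162 0.186 yaw 0.958
t: 11.83
ee_pos: [473.2, -153.7, 144.2]
eef_rot: [0.526, 0.85, 0.0, -0.0]
wrist_force: [-4.3, -0.2, 10.4]
grip_width: 41.1
grip_force: 70.2
[-0.064  0.988 -0.205] 1.035 0.173 yaw 1.108
[-0.087  1.039 -0.14 ] 1.035 0.184 yaw 1.108
[-0.058  0.957 -0.183] 1.035 0.183 yaw 1.108
[-0.066  1.05  -0.136] 1.035 0.182 yaw 1.108
```

```bash
sed -i 's/range(4)/range(3)/; s/s=read_state();get_image("wrist")/get_image("wrist");s=read_state()/' q.py
for i in 1; do
python3 -m inch '[[0,0,0,0.05,1],[0,0,0,0.1,1],[0,0,0,0.1,1],[0,0,0,0.1,1]]' 70 >/dev/null; python3 q.py
python3 -m inch '[[0,0,0,0.05,1],[0,0,0,0.1,1],[0,0,0,0.1,1],[0,0,0,0.1,1]]' 70 >/dev/null; python3 q.py
python3 -m inch '[[0,0,0,0.05,1],[0,0,0,0.1,1],[0,0,0,0.1,1],[0,0,0,0.1,1]]' 70 >/dev/null; python3 q.py
done
```

```text
[-0.005  1.079 -0.163] 0.951 0.184 yaw 1.208
[-0.007  1.103 -0.175] 0.951 0.184 yaw 1.208
[-0.022  1.045 -0.223] 0.951 0.183 yaw 1.208
[-0.032  1.187 -0.185] 0.867 0.184 yaw 1.308
[-0.026  1.131 -0.196] 0.867 0.183 yaw 1.308
[-0.015  1.193 -0.176] 0.867 0.182 yaw 1.308
[-0.035  1.268 -0.162] 0.784 0.183 yaw 1.408
[ 0.063  1.234 -0.156] 0.784 0.183 yaw 1.408
[ 0.025  1.236 -0.173] 0.784 0.182 yaw 1.408
```

```bash

python3 -m inch '[[0,0,0,0.05,1],[0,0,0,0.1,1],[0,0,0,0.1,1],[0,0,0,0.1,1]]' 70 >/dev/null; python3 q.py
python3 -m inch '[[0,0,0,0.05,1],[0,0,0,0.1,1],[0,0,0,0.1,1],[0,0,0,0.1,1]]' 70 ; python3 q.py
```

```text
[ 0.041  1.289 -0.161] 0.701 0.171 yaw 1.508
[ 0.047  1.279 -0.237] 0.701 0.171 yaw 1.508
[ 0.017  1.268 -0.14 ] 0.701 0.17 yaw 1.508
t: 14.3
ee_pos: [472.5, -153.9, 144.2]
eef_rot: [0.72, 0.694, -0.0, -0.001]
wrist_force: [-6.6, -0.1, 12.4]
grip_width: 40.9
grip_force: 70.4
[ 0.048  1.42  -0.115] 0.619 0.148 yaw 1.608
[ 0.064  1.418 -0.178] 0.619 0.148 yaw 1.608
[ 0.017  1.328 -0.191] 0.619 0.147 yaw 1.608
```

```bash
cat > p.py <<'E'
from h import *
s=read_state();q=s['eef_rot'];print("  now",s['moment'].round(3),s['joints'][6].round(3),s['joint_efforts'][6].round(3),s['joint_vel'][6].round(3),"yaw",round(2*np.arctan2(q[0],q[1]),3))
E
python3 -m inch '[[0,0,0,0.03,1]]' >/dev/null; python3 p.py
python3 -m inch '[[0,0,0,0.03,1]]' >/dev/null; python3 p.py
python3 -m inch '[[0,0,0,0,1],[0,0,0,0,1]]' >/dev/null; python3 q.py
```

```text
now [0.037 1.349 0.244] 0.595 0.105 -0.315 yaw 1.637
  now [0.032 1.381 0.309] 0.57 -0.017 -0.292 yaw 1.667
[ 0.045  1.359 -0.003] 0.57 0.045 yaw 1.667
[ 0.067  1.399 -0.05 ] 0.57 0.044 yaw 1.667
[ 0.028  1.401 -0.031] 0.57 0.044 yaw 1.668
```

```bash
python3 -m inch '[[0,0,0,0.05,1]]' >/dev/null; python3 p.py
python3 -m inch '[[0,0,0,0.05,1],[0,0,0,0.05,1],[0,0,0,0.05,1]]'; python3 q.py
```

```text
now [0.041 1.355 0.287] 0.529 0.353 -0.525 yaw 1.717
t: 15.27
ee_pos: [472.3, -153.9, 144.2]
eef_rot: [0.773, 0.634, -0.0, -0.001]
wrist_force: [-7.4, 0.7, 12.9]
grip_width: 41.4
grip_force: 70.5
[ 0.107  1.401 -0.076] 0.488 0.104 yaw 1.768
[ 0.119  1.428 -0.108] 0.488 0.104 yaw 1.768
[ 0.095  1.461 -0.103] 0.488 0.103 yaw 1.768
```

```bash
python3 -m inch '[[0,0,0,0.06,1]]' >/dev/null; python3 p.py
python3 -m inch '[[0,0,0,0.06,1],[0,0,0,0.06,1],[0,0,0,0.06,1]]'; python3 q.py
```

```text
now [0.046 1.473 0.306] 0.44 0.441 -0.626 yaw 1.827
t: 15.75
ee_pos: [472.2, -153.8, 144.2]
eef_rot: [0.81, 0.587, -0.0, -0.002]
wrist_force: [-7.6, 0.7, 14.5]
grip_width: 41.1
grip_force: 70.6
[ 0.145  1.495 -0.083] 0.391 0.069 yaw 1.888
[ 0.165  1.491 -0.112] 0.391 0.07 yaw 1.888
[ 0.148  1.512 -0.056] 0.391 0.069 yaw 1.888
```

```bash
python3 -m inch '[[0,0,0,0,0.2],[0,0,0,0,-0.3],[0,0,0,0,-0.6],[0,0,0,0,-0.6],[0,0,-15,0,-0.6],[0,0,-50,0,-0.6],[0,0,-90,0,-0.6],[0,0,-130,0,-0.6],[0,0,-140,0,-0.6],[0,0,-140,0,-0.6]]'
python3 -m inch '[[0,0,0,-0.12,-1],[0,0,0,-0.24,-1],[0,0,0,-0.36,-1],[0,0,0,-0.48,-1],[0,0,0,-0.6,-1],[0,0,0,-0.72,-1],[0,0,0,-0.84,-1],[0,0,0,-0.96,-1],[0,0,0,-1.08,-1],[0,0,0,-1.2,-1]]'
python3 -m inch '[[0,0,0,-0.12,-1],[0,0,0,-0.24,-1],[0,0,0,-0.36,-1],[0,0,0,-0.48,-1],[0,0,0,-0.6,-1],[0,0,0,-0.72,-1],[0,0,0,-0.84,-1],[0,0,0,-0.93,-1],[0,0,0,-0.93,-1],[0,0,0,-0.93,-1]]'
python3 - <<'E'
from h import *
st=read_state();im=get_image("wrist");np.save("w7.npy",im)
C=st
def proj(w):
    c=camera_params("wrist");f=200/np.tan(np.radians(c["vertical_fov"]/2));T=np.eye(4);T[:3,:3]=R.from_quat(st["eef_rot"]).as_matrix();T[:3,3]=st["ee_pos"]
    p=np.linalg.inv(T@c["hand_eye"])@np.append(w,1);return (f*p[0]/p[2]+c["cx"],f*p[1]/p[2]+c["cy"])
o=np.array([575.2,-128,0]);X=np.array([.970,.242,0])
for n,x,z in [("ball",-105,92),("cap0",0,87),("cap9",9,87),("face",-28,42),("face-13",-13,42)]: print(n,np.round(proj(o+x*X+[0,0,z]),0))
u=int(proj(o+[0,0,87])[0])
g=cv2.cvtColor(im,cv2.COLOR_RGB2GRAY)
print("".join(f"{v}:{g[v,u-3:u+4].mean():.0f} " for v in range(180,400,4)))
E
```

```text
t: 16.73
ee_pos: [475.8, -153.8, 286.1]
eef_rot: [0.809, 0.587, 0.003, 0.002]
wrist_force: [0.5, 0.9, -0.6]
grip_width: 68.1
grip_force: 0.0
t: 17.57
ee_pos: [473.0, -152.6, 281.3]
eef_rot: [0.334, 0.943, -0.0, -0.001]
wrist_force: [-0.1, 0.4, 0.0]
grip_width: 85.4
grip_force: 0.0
t: 18.4
ee_pos: [473.1, -152.9, 281.7]
eef_rot: [-0.12, 0.993, 0.0, -0.001]
wrist_force: [0.2, -0.5, 0.1]
grip_width: 85.1
grip_force: 0.0
ball [320. 191.]
cap0 [320. 301.]
cap9 [320. 310.]
face [320. 250.]
face-13 [320. 263.]
180:31 184:29 188:32 192:34 196:32 200:26 204:28 208:27 212:29 216:27 220:77 224:77 228:65 232:102 236:158 240:156 244:162 248:154 252:20 256:21 260:37 264:40 268:42 272:44 276:65 280:76 284:83 288:81 292:161 296:182 300:174 304:171 308:171 312:170 316:169 320:168 324:130 328:129 332:129 336:130 340:130 344:131 348:130 352:128 356:127 360:126 364:124 368:126 372:92 376:59 380:31 384:24 388:23 392:24 396:23
```

```bash
python3 - <<'E'
from h import *
now=read_state();s5=np.load("st5.npy",allow_pickle=True).item()
for st,im in((s5,cv2.imread("pics/w5.png")[:,:,::-1]),(now,np.load("w7.npy"))):
    g=cv2.cvtColor(np.ascontiguousarray(im),cv2.COLOR_RGB2GRAY).astype(float)
    out=[]
    for x in np.arange(-60,0,1.):
        vals=[]
        for y in (-20,-19,-18,18,19,20):
            o=np.array([575.2,-128,42])+x*np.array([.970,.242,0])+y*np.array([-.242,.970,0])
            c=camera_params("wrist");f=200/np.tan(np.radians(c["vertical_fov"]/2));T=np.eye(4);T[:3,:3]=R.from_quat(st["eef_rot"]).as_matrix();T[:3,3]=st["ee_pos"]
            p=np.linalg.inv(T@c["hand_eye"])@np.append(o,1)
            vals.append(cv2.getRectSubPix(g.astype(np.float32),(1,1),(float(f*p[0]/p[2]+c["cx"]),float(f*p[1]/p[2]+c["cy"])))[0,0])
        out.append(f"{x:.0f}:{np.mean(vals[:3]):.0f}/{np.mean(vals[3:]):.0f}")
    print(*out,"\n")
E
```

```text
-60:136/153 -59:140/153 -58:143/151 -57:144/149 -56:146/149 -55:147/151 -54:149/153 -53:150/154 -52:148/154 -51:141/152 -50:137/150 -49:138/148 -48:141/147 -47:142/147 -46:134/140 -45:121/115 -44:115/87 -43:117/78 -42:117/78 -41:116/78 -40:116/78 -39:109/74 -38:87/60 -37:60/38 -36:41/26 -35:30/22 -34:29/24 -33:33/31 -32:37/36 -31:38/37 -30:38/37 -29:47/44 -28:80/80 -27:107/111 -26:114/117 -25:115/104 -24:115/85 -23:115/79 -22:115/79 -21:115/79 -20:116/79 -19:116/79 -18:116/79 -17:117/80 -16:117/80 -15:117/79 -14:117/78 -13:117/76 -12:118/71 -11:120/66 -10:123/61 -9:123/56 -8:123/52 -7:122/48 -6:122/47 -5:122/46 -4:122/47 -3:121/48 -2:121/52 -1:119/58 

-60:118/114 -59:116/98 -58:105/83 -57:88/75 -56:77/71 -55:73/70 -54:72/69 -53:71/69 -52:69/70 -51:68/69 -50:66/70 -49:66/70 -48:70/74 -47:95/101 -46:122/128 -45:140/146 -44:146/154 -43:142/155 -42:144/155 -41:146/154 -40:146/152 -39:147/151 -38:148/152 -37:150/154 -36:153/156 -35:159/156 -34:160/155 -33:152/153 -32:153/152 -31:155/150 -30:154/150 -29:149/144 -28:120/119 -27:77/75 -26:43/38 -25:29/25 -24:25/23 -23:24/23 -22:23/22 -21:22/21 -20:22/22 -19:25/24 -18:30/29 -17:35/34 -16:38/37 -15:40/38 -14:48/39 -13:72/45 -12:102/55 -11:113/58 -10:115/57 -9:115/55 -8:115/53 -7:115/52 -6:115/52 -5:112/50 -4:97/48 -3:82/48 -2:74/46 -1:69/44
```

```bash
python3 -c "
from station import *
print(hand_in())"
```

```text
the job is handed in; nothing more can be done
None
```

The taller bottle is standing upright in the vise, clamped against the vee stop at an estimated 14–16 N from knob torque and angle; a rougher reading of the jaw springs gave 10–14 N. The hand is clear, no other objects were touched, and the job is handed in at about 18 s.

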